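# Close up a pressure regulator: seat the diaphragm, offer up the spring case

## Task

Lower the steel diaphragm plate (it lies on the bench, guide post up) into the round recess on top of the open pressure regulator so that it lies flush and level, and let go of it; do not drop it in. Then lift the bell-shaped spring case out of the blue tray (its square boss is the place to grip), carry it over the things on the bench and offer it up to the regulator: finish still holding it, level and at rest, centred over the regulator with its four flange holes in line with the four studs and its flange about one centimetre above the stud tips, so that the fitter can look over the joint before it goes down. The spring case must never touch the regulator or the diaphragm plate, and everything else on the bench stays where it is.

Things in the scene. Friction and masses are not known exactly. Their poses are not given: they have to be found in the camera images.
- regulator: open pressure regulator: grey casting on two horizontal pipe stubs clamped to a base plate 300 x 110, fixed to the bench; origin centre of the base's underside, z up, x along the pipes. On top a square flange 100 x 100, sides along x and y, top face at z = 85; four studs stand on it (see stud_tips) round a recess (see seat). All but the studs is lower than 86 (mm)
- seat (a point): centre of the floor of the round recess in the regulator's flange, 80 mm above the bench, axes as the regulator's. The recess is 80 mm across and 5 mm deep, round a bore 58 mm across. A seated diaphragm plate has its origin here and its disc's top flush with the flange face
- stud_tips (a point): point on the regulator's axis level with the stud tips, 110 mm above the bench, axes as the regulator's. The four upright studs, diameter 8 mm, stand at x = +-39, y = +-39 mm, 25 mm above the flange face
- diaphragm: steel diaphragm plate lying on the bench, 0.25 kg: flat disc, diameter 74, 5 thick, with an upright round guide post, diameter 20, from z = 5 to 39 in its middle; origin centre of the disc's underside, z up. Once seated, its post tops the stud tips by 9 and will go up inside the hollow spring case (mm)
- spring_case: grey bell-shaped spring case, upright in the tray, 0.55 kg; origin centre of its underside, z up. Square flange 100 x 100 x 8, sides along x and y, four holes (diameter 11) at x = +-39, y = +-39; dome, diameter 66, to z = 63, hollow (cavity diameter 56, 58 deep, open below); square boss 26 x 26, sides along x and y, z = 63 to 105; screw to z = 123. Same after a quarter turn (mm)
- tray: open blue plastic tray 300 x 200, 70 high, walls and floor 4 thick, fixed to the bench; origin centre of its underside, x along its length. A divider 59 high at x = 48 parts the large compartment (x = -146 to 46, holds the spring case) from the small one (coupling and union nut) (mm)
- nipple: bystander: steel pipe nipple standing upright, diameter 34, 115 tall; origin centre of its foot (mm)
- union_nut: bystander: brass union nut lying flat in the tray's small compartment, 49 across, 20 high; origin centre of its underside (mm)
- paste_jar: bystander: white jar with black cap, diameter 54, 70 tall; origin centre of its foot (mm)
- spanner: bystander: steel spanner lying flat, 190 long along its x; origin under its middle (mm)
- gauge: bystander: pressure gauge lying face up, dial diameter 64, 27 high, brass stem 64 out along its -x; origin under the dial's centre (mm)
- elbow: bystander: steel pipe elbow lying on the bench, legs 42 along its x and y, 42 high; origin under its corner (mm)
- coupling: bystander: steel pipe coupling standing in the tray's small compartment, diameter 42, 45 tall; origin centre of its foot (mm)

How it is judged (in metres and radians):
On the way:
1. the diaphragm plate lies seated and level in the regulator's recess, released (horizontal distance between diaphragm and seat below 0.005 m and z of diaphragm in the frame of seat between -0.002 and 0.002 m and angle between diaphragm's own z axis and vertical below 0.03 rad and contact force between the fingers and diaphragm below 0.1 N), for 0.3 s.
At the end, for the whole second after the job is handed in: Plate released in the recess: centred to 5 mm, bottomed to 2 mm, tilt under 0.03 rad. Spring case held by the fingers only, at rest: underside 3 to 18 mm above the stud tips, centred to 5 mm, tilt under 0.06 rad, flange square to the regulator within 0.09 rad (any quarter turn) (all of step 1 and z of spring_case in the frame of stud_tips between 0.003 and 0.018 m and horizontal distance between spring_case and stud_tips below 0.005 m and angle between spring_case's own z axis and vertical below 0.06 rad and (angle between the x axis of spring_case and the x axis of regulator, either way round below 0.09 rad or angle between the x axis of spring_case and the y axis of regulator, either way round below 0.09 rad) and linear speed of spring_case below 0.02 m/s and angular speed of spring_case below 0.15 rad/s and contact force between the fingers and spring_case above 1 N and contact force between spring_case and regulator below 0.1 N and contact force between spring_case and diaphragm below 0.1 N and contact force between spring_case and tray below 0.1 N); the arm keeps its last pose, push and grip.
It fails at once if the spring case touches the regulator or the diaphragm plate (contact force between spring_case and regulator above 1 N or contact force between spring_case and diaphragm above 1 N).
It fails at once if the diaphragm plate is dropped (falls faster than 0.4 m/s with no finger on it) (linear speed of diaphragm above 0.4 m/s and contact force between the fingers and diaphragm below 0.05 N).
It fails at once if a bystander is knocked over or shifted by more than 15 mm (distance of any of nipple, union_nut, paste_jar, spanner, gauge, elbow, coupling from where it was at the start of the episode above 0.015 m or angle between any of nipple, paste_jar's own z axis and vertical above 0.4 rad).
It also fails if it takes over 64 s, if anything falls off the work surface, if the arm or the gripper's body presses on something with over 40 N, if the wrist force passes 120 N, or if a joint passes its speed limit or range.

## Robot

A 6-joint arm with a two-finger parallel gripper is mounted at the origin on the work surface. World frame = base frame: x ahead of the robot, y to its left, z up, the work surface at z = 0. Lengths are in mm, angles in rad, forces in N, time in s.
With the tool pointing down it reaches from about 350 to 975 mm from the base axis. Payload 7.1 kg.
Tool frame: the origin (TCP) lies at the very end of the fingers, on their centre line; the grasp point (between the pads) lies 19 mm behind it (ctrl.pinch_z is the z of the grasp point in the tool frame, in mm); z points along the fingers, y is the direction in which the jaws open and shut (so a half turn about z gives the same grasp; the last joint's range is limited). The gripper opens to 88 mm and grips with 3 to 60 N. Pads are 20 mm wide; open, the fingers measure 115 mm over their backs; the gripper's body (75 mm by 178 mm) begins 61 mm behind the grasp point.
Start: joints at [1.189, 0.423, 1.63, -0, 1.089, -0.019], TCP at [221.776, 584.312, 222.675] pointing down, gripper open.
Joint ranges: [-3, 3], [-0.9, 2.11], [0.09, 2.58], [-1.31, 4.45], [0.11, 2.69], [-2.54, 2.54]. Speed limits (rad/s): [2.39, 2.39, 3.01, 3.14, 3.14, 3.14].

## Interface

Orientations are given as a rotation vector (axis times angle).
In Python, from workcell import get_obs, optics, ctrl gives the robot as it stands.
- The arm moves only by the shell command python3 -m jog 'ROWS'. ROWS is a JSON object of lists of equal length, an entry for each row: "delta_rot": the turn, a rotation vector about the tool's x, y, z in rad, a list of three; "translation": the shift along the tool's x, y, z in mm, a list of three; "hand": the opening, from -1 (shut) to 1 (fully open). In form: {"delta_rot": [[rx, ry, rz], ...], "translation": [[x, y, z], ...], "hand": [hand, ...]}. A call has 1 to 5 rows; each row is the pose to reach, as a shift and turn from the pose commanded when the call began, along the tool's axes at that moment; what a row does not reach only later rows make up. A row lasts 1/10 s, in which the tool goes at most 50 mm and 8.59 degrees, less where a joint would pass 70% of its speed; a pose out of reach is approached as far as the arm can. A call with a gripper value outside its range is refused whole. The fingers move at their own pace and stop on an object; the grip force is fixed at half the most. Time passes only in rows, so rows that repeat a pose let the fingers close. It gives the time, the measured TCP pose, the force and the opening at its end, in the units of the state.
- get_obs(): the state, without advancing time (a new reading comes with each control period).
- optics.get_image(name): name is "side" or "top"; returns the picture (480x640x3 uint8, red, green, blue); there is no depth.
- optics.calibration(name): a dict with "intrinsics" (3x3 intrinsics, pixels), "cam_to_world" (4x4, takes a point from camera to world coordinates). Camera axes: x right, y up, looking along -z (the intrinsics and any distortion apply to the point x, -y, -z); pixel columns grow to the right and rows downward; lengths in mm; the calibration is good to about 2 mm. A picture is of the moment at which its call begins. calibration takes no time and is no camera call.
- ctrl.close_job(): hands the job in, once; it reports no verdict.
The state is a dict: "t": time; "qpos": joint angles; "qvel": joint speeds; "joint_torque": joint torques, N m; "ee_pos": TCP position; "orientation": TCP orientation; "ft_force": force on the tool from outside, world axes, zero at the start; "moment": the same for the moment, N m; "width": finger opening in mm.
Only numpy, scipy, OpenCV 4.12 (cv2) and the standard library are available. Lean on these libraries where they do the work, as an engineer would, in place of code of your own. Each camera call takes 0.05 s, during which the arm holds its last target. There are 200 camera calls.

## Working session

There is one attempt and no reset: what is moved stays moved. The work goes in short steps, Python scripts to look and compute and a shell command to move; the robot and the scene stay as the last step left them, time stands still between calls to the robot, and variables do not carry over. Pictures are saved under pics/ and viewed, about 8 in all and at most 12, crops included, and the job is handed in when it is done.

```bash
mkdir -p pics; ls
python3 - <<'E'
from workcell import get_obs, optics, ctrl
import cv2,numpy as np
np.set_printoptions(precision=4,suppress=True)
for n in("top","side"):
    im=optics.get_image(n); cv2.imwrite(f"pics/{n}0.png",im[:,:,::-1]); c=optics.calibration(n); print(n,c)
print(get_obs())
E
```

```text
pics
top {'intrinsics': array([[476.8465,   0.    , 319.0397],
       [  0.    , 476.8465, 244.4105],
       [  0.    ,   0.    ,   1.    ]]), 'cam_to_world': array([[ -0.0233,   0.9735,  -0.2276, 343.1231],
       [ -0.9997,  -0.0227,   0.0052,  -4.3361],
       [ -0.0001,   0.2277,   0.9737, 927.9221],
       [  0.    ,   0.    ,   0.    ,   1.    ]])}
side {'intrinsics': array([[445.7571,   0.    , 319.0253],
       [  0.    , 445.7571, 241.3559],
       [  0.    ,   0.    ,   1.    ]]), 'cam_to_world': array([[   0.8593,    0.3728,   -0.3501,  223.8798],
       [  -0.511 ,    0.5983,   -0.6171, -530.291 ],
       [  -0.0206,    0.7092,    0.7047,  726.704 ],
       [   0.    ,    0.    ,    0.    ,    1.    ]])}
{'t': 0.1, 'qpos': array([ 1.189 ,  0.4237,  1.6306, -0.    ,  1.0886, -0.019 ]), 'qvel': array([ 0.0019, -0.0003, -0.0021, -0.0006, -0.0011,  0.0003]), 'joint_torque': array([  0.001 , -54.5618, -27.4326,   0.0646,   0.0187,   0.    ]), 'ee_pos': array([221.5861, 583.8704, 222.0098]), 'orientation': array([-0.5666, -3.0898,  0.0021]), 'ft_force': array([-0.1366, -0.6875,  0.8796]), 'moment': array([0.0275, 0.0095, 0.002 ]), 'width': 87.93931801057253}
```

View pics/top0.png

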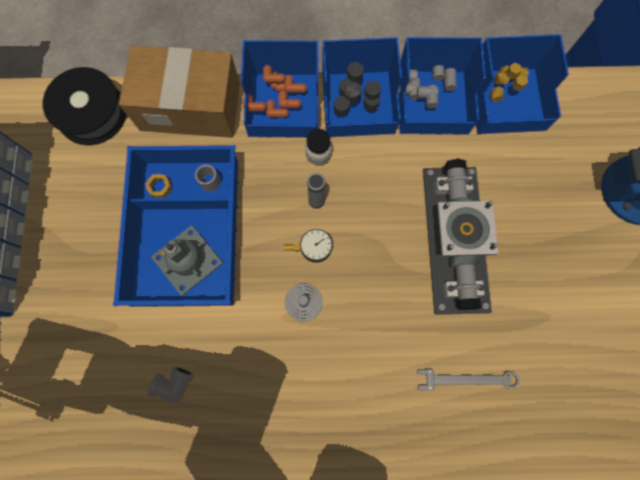

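View pics/side0.png

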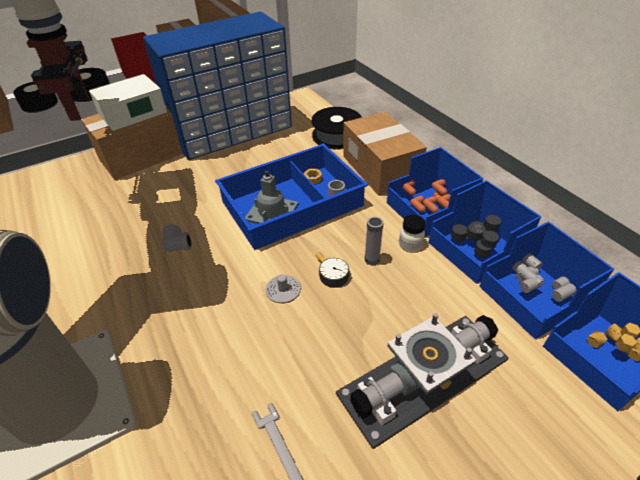

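The top view shows the diaphragm at about (304,301), the regulator flange at (467,228), the case in the tray at (186,260), and gauge, nipple and jar in between. Next I'll view enlarged crops and measure.

```bash
cat > h.py <<'E'
from workcell import get_obs, optics, ctrl
import cv2,numpy as np
np.set_printoptions(precision=3,suppress=True)
def ray(n,uv):
    c=optics.calibration(n);K=c["intrinsics"];T=np.array(c["cam_to_world"])
    uv=np.atleast_2d(np.asarray(uv,float))
    d=np.c_[(uv[:,0]-K[0,2])/K[0,0],-(uv[:,1]-K[1,2])/K[1,1],-np.ones(len(uv))]
    return T[:3,3],d@T[:3,:3].T
def plane(n,uv,z):
    o,d=ray(n,uv); return o+d*((z-o[2])/d[:,2])[:,None]
def tri(uvt,uvs):
    (o1,d1),(o2,d2)=ray("top",uvt),ray("side",uvs); d1,d2=d1[0],d2[0]
    s=np.linalg.lstsq(np.c_[d1,-d2],o2-o1,rcond=None)[0]; a=o1+s[0]*d1;b=o2+s[1]*d2
    return (a+b)/2,np.linalg.norm(a-b)
def proj(n,p):
    c=optics.calibration(n);T=np.linalg.inv(c["cam_to_world"]);q=T[:3,:3]@np.asarray(p,float)+T[:3,3]
    K=c["intrinsics"];return np.array([K[0,0]*q[0]/-q[2]+K[0,2],K[1,1]*q[1]/q[2]+K[1,2]])
def crop(im,x,y,w,h,s): return cv2.resize(im[y:y+h,x:x+w],(w*s,h*s),interpolation=cv2.INTER_CUBIC)
E
python3 - <<'E'
from h import *
t=cv2.imread("pics/top0.png");s=cv2.imread("pics/side0.png")
out=np.vstack([np.hstack([crop(t,430,192,80,75,5),crop(t,145,220,80,75,5)]),np.hstack([crop(s,385,310,80,60,5)[:300,:400],crop(s,240,165,80,60,5)])])
cv2.imwrite("pics/c1.png",out[:600])
# diaphragm: low-saturation blob
for n,im,(x,y,w,h),z in(("top",t,(278,275,52,52),5),("side",s,(260,265,45,40),5),):
    hsv=cv2.cvtColor(im,cv2.COLOR_BGR2HSV); m=((hsv[...,1]<60)).astype(np.uint8)[y:y+h,x:x+w]*255
    c=max(cv2.findContours(m,0,1)[0],key=cv2.contourArea);(cx,cy),ax,a=cv2.fitEllipse(cv2.convexHull(c))
    P=plane(n,c[:,0]+[x,y],z);(px,py),r=cv2.minEnclosingCircle(P[:,:2].astype(np.float32))
    print("disc",n,cx+x,cy+y,ax,plane(n,[cx+x,cy+y],z),(px,py),2*r)
hsv=cv2.cvtColor(t,cv2.COLOR_BGR2HSV);m=((hsv[...,1]<40)&(hsv[...,2]>140)).astype(np.uint8)*255
m[:, :425]=0;m[:,505:]=0;m[:190]=0;m[265:]=0
c=max(cv2.findContours(m,0,1)[0],key=cv2.contourArea)
P=plane("top",c[:,0]+0.0,85)[:,:2].astype(np.float32);print("flange",cv2.minAreaRect(P),cv2.minAreaRect(c))
# tray blue
m=cv2.inRange(hsv,(105,120,40),(125,255,255));m[:,:100]=0;m[:,245:]=0;m[:140]=0;m[312:]=0
c=max(cv2.findContours(m,0,1)[0],key=cv2.contourArea);q=cv2.approxPolyDP(cv2.convexHull(c),6,True)[:,0];print("tray",q.tolist(),plane("top",q,70)[:,:2])
# case flange
m=((hsv[...,1]<110)).astype(np.uint8)*255;M=m*0;M[215:300,145:225]=m[215:300,145:225]
c=max(cv2.findContours(M,0,1)[0],key=cv2.contourArea);print("case",cv2.contourArea(c),cv2.minAreaRect(c),cv2.minAreaRect(plane("top",c[:,0],12)[:,:2].astype(np.float32)))
E
```

```text
disc top 303.27030181884766 301.9082908630371 (36.75410461425781, 37.319644927978516) [[445.45   23.875   5.   ]] (445.6648864746094, 23.663875579833984) 72.54486083984375
disc side 282.6134147644043 288.2980194091797 (27.865528106689453, 34.76276779174805) [[447.181  22.686   5.   ]] (448.2883605957031, 24.151418685913086) 76.15969848632812
flange ((566.060546875, -280.7444763183594), (99.3046875, 97.80985260009766), 0.4359720051288605) ((467.46173095703125, 228.00294494628906), (54.22442626953125, 53.8409423828125), 85.60128784179688)
tray [[234, 146], [232, 303], [115, 305], [128, 147]] [[743.666 151.575]
 [439.265 149.895]
 [440.567 359.728]
 [746.367 357.176]]
case 2532.0 ((186.243896484375, 259.3049011230469), (50.444129943847656, 53.099082946777344), 51.34019470214844) ((533.9764404296875, 251.44342041015625), (103.11300659179688, 101.14837646484375), 38.899131774902344)
```

View pics/c1.png

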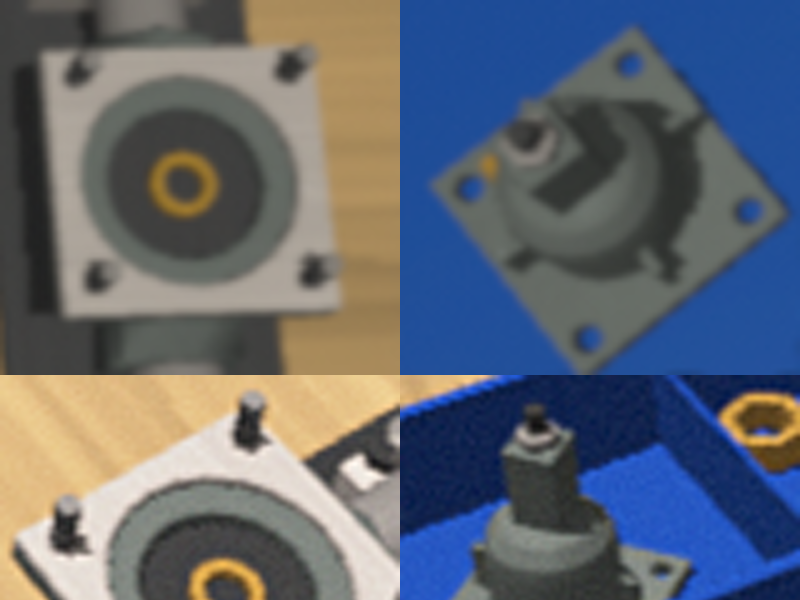

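The crops show the recess ring, four stud tips at panel corners about (85,58),(302,52),(107,268),(330,262), and the four case holes. I'll refine the recess, stud and case positions with both views.

Run:
```python
from h import *
t=cv2.imread("pics/top0.png");s=cv2.imread("pics/side0.png")
# recess: non-white hole inside flange
for n,im,(cx,cy) in(("top",t,(468,229)),("side",s,(432,353))):
    g=cv2.cvtColor(im,cv2.COLOR_BGR2GRAY); g=cv2.resize(g,None,fx=4,fy=4,interpolation=cv2.INTER_CUBIC)
    m=(g<(145)).astype(np.uint8)*255
    x0,y0=(cx-30)*4,(cy-27)*4; sub=m[y0:y0+216,x0:x0+240]
    mm=cv2.morphologyEx(sub,cv2.MORPH_OPEN,np.ones((25,25),np.uint8))
    k,l,st,_=cv2.connectedComponentsWithStats(mm); c=max(cv2.findContours((l==l[108,90]).astype(np.uint8),0,1)[0],key=cv2.contourArea)
    uv=(c[:,0]+[x0,y0]+.5)/4-.5; P=plane(n,uv,85)
    e=cv2.fitEllipse(P[:,:2].astype(np.float32)); print("recess",n,e)
# side disc only top rim via ellipse; stud tips
o=lambda p,a,b,x,y:[x+(p[0]-a+.5)/5-.5,y+(p[1]-b+.5)/5-.5]
st=plane("top",[o(p,0,0,430,192) for p in((88,56),(303,50),(108,264),(330,259))],110);print("studs",st[:,:2],st.mean(0))
ss=plane("side",[o(p,0,375,385,310) for p in((68,505),(252,400))],110);print("side studs",ss)
ho=plane("top",[o(p,400,0,145,220) for p in((628,63),(748,210),(587,338),(470,187))],10);print("holes",ho[:,:2],ho.mean(0))
for a,b in((0,1),(1,2),(2,3),(3,0)):
    d=ho[b]-ho[a];print(np.linalg.norm(d),np.degrees(np.arctan2(d[1],d[0]))%90)
for a,b in((0,1),(0,2),(1,3),(2,3)):
    d=st[b]-st[a];print("st",np.linalg.norm(d),np.degrees(np.arctan2(d[1],d[0]))%90)
print("screw",tri(o((527,133),400,0,145,220),o((536,408),400,375,240,165)))
```

```text
recess top ((565.7809448242188, -281.17950439453125), (80.95751953125, 81.37210083007812), 164.32969665527344)
recess side ((572.2327270507812, -280.0901794433594), (103.70220184326172, 118.39736938476562), 104.06779479980469)
studs [[ 605.769 -240.877]
 [ 606.226 -318.412]
 [ 528.913 -241.434]
 [ 528.898 -319.815]] [ 567.452 -280.135  110.   ]
side studs [[ 528.45  -242.975  110.   ]
 [ 606.167 -242.399  110.   ]]
holes [[588.594 246.365]
 [527.881 197.049]
 [478.806 258.032]
 [539.637 306.514]] [533.729 251.99   10.   ]
78.21820629325744 39.086206951411754
78.27679071142539 38.82480671470785
77.78826780873949 38.554434034283354
77.55405627480688 39.14247893648199
st 77.53618490896555 0.33769973611831006
st 76.85772090844677 0.4153122490813246
st 77.3410820506922 1.039214912196229
st 78.38045044098496 89.98854865480396
screw (array([533.064, 246.491, 131.84 ]), np.float64(2.139615611318664))
```

```bash
cat > plan.py <<'E'
# usage: plan.py x y z yawdeg : yaw = world heading of tool x, tool straight down; prints move in tool axes
import sys;from h import *
from scipy.spatial.transform import Rotation as R
o=get_obs();C=R.from_rotvec(o["orientation"]);M=C.as_matrix()
x,y,z,w=map(float,sys.argv[1:5]);w=np.radians(w)
G=R.from_matrix(np.c_[[np.cos(w),np.sin(w),0],[np.sin(w),-np.cos(w),0],[0,0,-1]])
print("t",round(o["t"],2),"pos",o["ee_pos"],"yaw",np.degrees(np.arctan2(M[1,0],M[0,0])),"q",o["qpos"],"F",o["ft_force"],"w",round(o["width"],1))
print("shift",C.inv().apply(np.array([x,y,z])-o["ee_pos"]),"rot",(C.inv()*G).as_rotvec())
E
python3 plan.py 446.3 23.7 120 0;python3 plan.py 446.3 23.7 120 90
```

```text
t 0.1 pos [221.586 583.87  222.01 ] yaw 159.21565629449813 q [ 1.189  0.424  1.631 -0.     1.089 -0.019] F [-0.137 -0.687  0.88 ] w 87.9
shift [-408.868 -443.837  102.612] rot [-0.     0.002  2.779]
t 0.1 pos [221.586 583.87  222.01 ] yaw 159.21565629449813 q [ 1.189  0.424  1.631 -0.     1.089 -0.019] F [-0.137 -0.687  0.88 ] w 87.9
shift [-408.868 -443.837  102.612] rot [-0.001  0.001  1.208]
```

```bash
python3 -m jog '{"delta_rot":[[0,0,0.15],[0,0,0.3],[0,0,0.45],[0,0,0.6],[0,0,0.7]],"translation":[[-30,-33,5],[-65,-70,10],[-98,-107,15],[-132,-143,20],[-165,-179,25]],"hand":[0,0,0,0,0]}'; python3 plan.py 446.3 23.7 150 90
```

```text
t: 0.6
ee_pos: [312.7, 356.5, 197.3]
orientation: [1.599, 2.704, -0.0]
ft_force: [1.0, -0.3, 0.4]
width: 50.9
t 0.6 pos [312.682 356.523 197.337] yaw 118.82698127079352 q [ 0.826  0.237  1.976 -0.     0.928  0.323] F [ 1.035 -0.259  0.394] w 50.9
shift [-355.998  -43.41    47.396] rot [-0.     0.     0.503]
```

```bash
python3 -m jog '{"delta_rot":[[0,0,0],[0,0,0]],"translation":[[0,0,0],[0,0,0]],"hand":[0,0]}'>/dev/null; python3 plan.py 446.3 23.7 150 90
```

```text
t 0.8 pos [312.959 357.764 197.721] yaw 119.00286840874766 q [0.827 0.238 1.974 0.    0.929 0.321] F [-0.698  0.655  0.114] w 43.7
shift [-356.834  -45.353   47.63 ] rot [-0.    -0.     0.506]
```

```bash
python3 -m jog '{"delta_rot":[[0,0,0.1],[0,0,0.2],[0,0,0.3],[0,0,0.4],[0,0,0.506]],"translation":[[-45,-6,6],[-91,-11,12],[-136,-17,18],[-181,-23,24],[-226,-29,30]],"hand":[0,0,0,0,0]}'>/dev/null;  python3 -m jog '{"delta_rot":[[0,0,0],[0,0,0]],"translation":[[0,0,0],[0,0,0]],"hand":[0,0]}'>/dev/null; python3 plan.py 446.3 23.7 150 90
```

```text
t 1.5 pos [397.86  147.311 167.722] yaw 90.11028151212342 q [0.326 0.214 2.101 0.001 0.827 0.324] F [ 0.14  -0.102 -0.523] w 43.7
shift [-123.713   48.198   17.674] rot [ 0.    -0.     0.002]
```

```bash
python3 -m jog '{"delta_rot":[[0,0,0],[0,0,0],[0,0,0],[0,0,0],[0,0,0]],"translation":[[-41,16,20],[-82,32,50],[-124,48,80],[-124,48,105],[-124,48,105]],"hand":[0,0,0,0,0]}'>/dev/null;  python3 -m jog '{"delta_rot":[[0,0,0],[0,0,0]],"translation":[[0,0,0],[0,0,0]],"hand":[0,0]}'>/dev/null; python3 plan.py 446.3 23.7 10 90
python3 - <<'E'
from h import *
s=optics.get_image("side")[:,:,::-1];t=optics.get_image("top")[:,:,::-1]
cv2.imwrite("pics/c2.png",np.hstack([crop(s,235,215,100,100,4),crop(t,255,240,100,100,4)]))
E
```

```text
t 2.2 pos [446.022  24.591  63.853] yaw 90.28642510559355 q [0.028 0.446 2.111 0.    0.584 0.023] F [ 0.349  0.598 -0.277] w 43.9
shift [-0.902  0.185 53.853] rot [ 0.002 -0.     0.005]
```

View pics/c2.png

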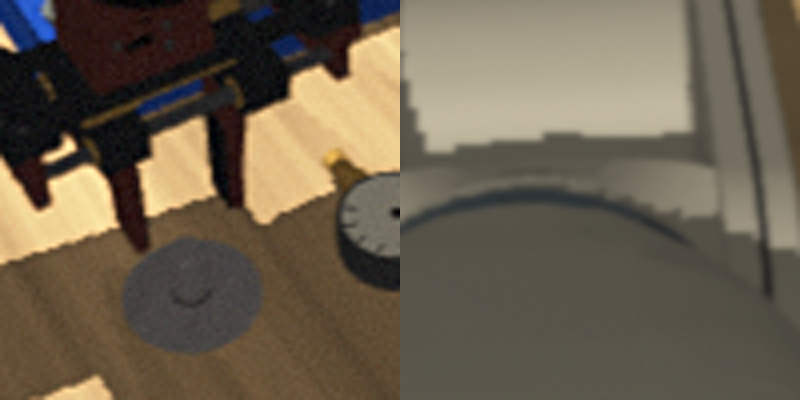

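The side crop shows the fingertips at crop (138,248) and (237,205), straddling the disc centred near (193,297). I'll check the midpoint against the projected TCP.

```bash
python3 - <<'E'
from h import *
print(proj("side",[446,24.6,64]),[235+187.5/4,215+226/4], proj("side",[446.3,23.7,5]),[235+193/4,215+297/4])
print(plane("side",[235+193/4,215+297/4],5))
E
python3 -m jog '{"delta_rot":[[0,0,0],[0,0,0],[0,0,0],[0,0,0],[0,0,0]],"translation":[[-1,0,20],[-1,0,40],[-1,0,54],[-1,0,54],[-1,0,54]],"hand":[0,0,0,-0.3,-0.8]}'; python3 -m jog '{"delta_rot":[[0,0,0],[0,0,0],[0,0,0],[0,0,0]],"translation":[[0,0,0],[0,0,0],[0,0,0],[0,0,0]],"hand":[-1,-1,-1,-1]}'; python3 plan.py 446.3 23.7 150 90
```

```text
[279.326 269.08 ] [281.875, 271.5] [282.013 288.148] [283.25, 289.25]
[[447.138  19.731   5.   ]]
t: 2.8
ee_pos: [445.7, 22.4, 9.5]
orientation: [2.218, 2.224, 0.001]
ft_force: [1.2, -0.5, 0.1]
width: 31.2
t: 3.2
ee_pos: [446.1, 22.1, 9.7]
orientation: [2.219, 2.223, 0.002]
ft_force: [-0.3, 2.6, 7.1]
width: 19.2
t 3.2 pos [446.106  22.124   9.69 ] yaw 90.10818869107436 q [0.023 0.563 2.12  0.    0.457 0.021] F [-0.3   2.63  7.06] w 19.2
shift [   1.607    0.456 -140.309] rot [ 0.002 -0.     0.002]
```

```bash
python3 -m jog '{"delta_rot":[[0,0,0],[0,0,0],[0,0,0],[0,0,0],[0,0,0]],"translation":[[0,0,-15],[0,0,-60],[0,0,-105],[0,0,-150],[0,0,-150]],"hand":[-1,-1,-1,-1,-1]}'; python3 plan.py 566.5 -281 160 90
```

```text
t: 3.7
ee_pos: [448.9, 22.0, 164.1]
orientation: [2.214, 2.218, 0.012]
ft_force: [1.1, 0.7, -2.3]
width: 19.4
t 3.7 pos [448.938  21.991 164.119] yaw 90.1065196783113 q [0.022 0.251 2.059 0.    0.82  0.021] F [ 1.081  0.746 -2.307] w 19.4
shift [-303.21   116.948    5.319] rot [ 0.011 -0.     0.002]
```

```bash
python3 -m jog '{"delta_rot":[[0,0,0],[0,0,0],[0,0,0],[0,0,0],[0,0,0]],"translation":[[-30,11,0],[-75,29,0],[-120,46,0],[-165,63,0],[-210,81,0]],"hand":[-1,-1,-1,-1,-1]}' >/dev/null; python3 -m jog '{"delta_rot":[[0,0,0],[0,0,0],[0,0,0],[0,0,0],[0,0,0]],"translation":[[-45,18,0],[-75,28,0],[-92,36,0],[-92,36,0],[-92,36,0]],"hand":[-1,-1,-1,-1,-1]}'; python3 plan.py 566.5 -281 150 90
python3 - <<'E'
from h import *
s=optics.get_image("side")[:,:,::-1];t=optics.get_image("top")[:,:,::-1]
cv2.imwrite("pics/s3.png",s)
cv2.imwrite("pics/c3.png",np.hstack([crop(s,370,260,130,130,3),crop(t,400,160,130,130,3)]))
E
```

```text
t: 4.7
ee_pos: [561.9, -279.3, 157.3]
orientation: [-2.218, -2.221, 0.001]
ft_force: [-0.1, -0.3, -3.7]
width: 19.2
t 4.7 pos [ 561.853 -279.297  157.32 ] yaw 90.07386458103615 q [-0.48   0.505  1.668  0.     0.972 -0.482] F [-0.077 -0.314 -3.734] w 19.2
shift [-1.719  4.661  7.308] rot [-0.002 -0.001  0.001]
```

View pics/c3.png

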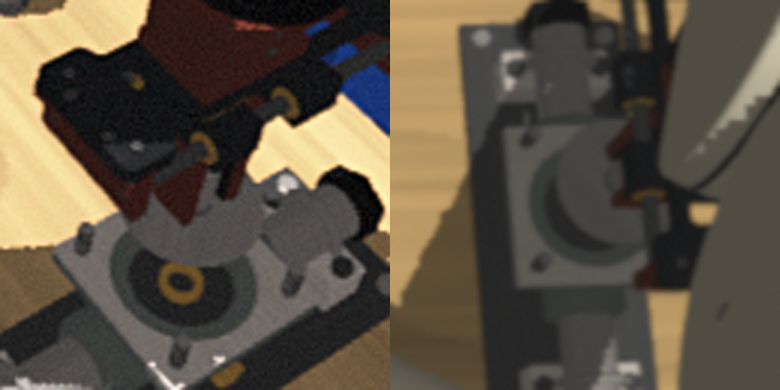

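```bash
python3 -m jog '{"delta_rot":[[0,0,0],[0,0,0],[0,0,0],[0,0,0],[0,0,0]],"translation":[[2.5,4.5,0],[2.5,4.5,20],[2.5,4.5,40],[2.5,4.5,57],[2.5,4.5,57]],"hand":[-1,-1,-1,-1,-1]}' >/dev/null; python3 -m jog '{"delta_rot":[[0,0,0],[0,0,0]],"translation":[[0,0,0],[0,0,0]],"hand":[-1,-1]}'; python3 plan.py 566.5 -282 90 90
python3 - <<'E'
from h import *
s=optics.get_image("side")[:,:,::-1];t=optics.get_image("top")[:,:,::-1]
cv2.imwrite("pics/s4.png",s);cv2.imwrite("pics/t4.png",t)
b=lambda a:np.clip(a.astype(float)*1.5,0,255).astype(np.uint8)
cv2.imwrite("pics/c4.png",np.hstack([crop(b(s),390,305,80,80,5),crop(b(t),430,185,80,80,5)]))
E
```

```text
t: 5.5
ee_pos: [568.3, -277.3, 102.8]
orientation: [2.218, 2.223, 0.001]
ft_force: [0.1, 0.3, -2.5]
width: 19.4
t 5.5 pos [ 568.281 -277.259  102.847] yaw 90.14224067273376 q [-0.473  0.582  1.685  0.     0.873 -0.475] F [ 0.102  0.309 -2.453] w 19.4
shift [-4.727 -1.813 12.848] rot [0.002 0.001 0.002]
```

View pics/c4.png

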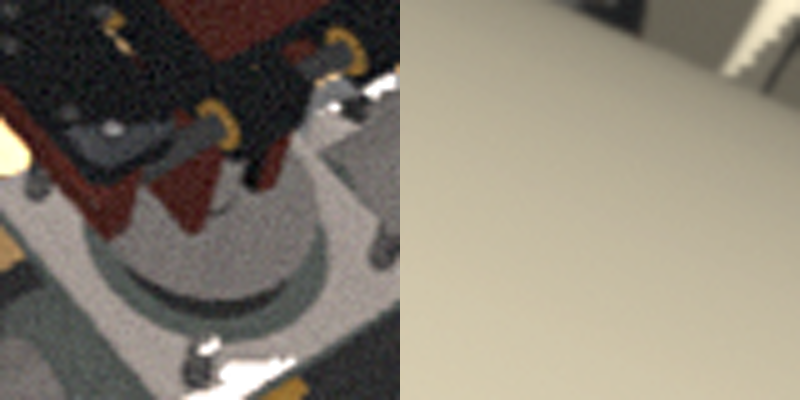

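The side view shows the disc hovering over the recess, with its lower arc at crop (118,245)-(225,298)-(318,215) and the recess rim at (90,235)-(240,335)-(325,255). The top view is blocked by the arm. I'd used the wrong sign in y, so I'll measure the offset before lowering.

Run:
```python
from h import *
from scipy.optimize import least_squares
s=cv2.imread("pics/s4.png").astype(float)
K=3
def fit(P,r):
    f=lambda c:np.hypot(P[:,0]-c[0],P[:,1]-c[1])-r
    q=least_squares(f,P.mean(0)[:2],loss="soft_l1",f_scale=.7);return q.x,np.abs(f(q.x))
g=cv2.GaussianBlur(cv2.cvtColor(s.astype(np.uint8),cv2.COLOR_BGR2GRAY),(0,0),.8).astype(float)
# radial profiles projected: scan along circle model around rough centre on the given plane
def edge(z,c,r0,angs,sign):
    out=[]
    for a in angs:
        rr=np.arange(r0-6,r0+6,.25);pts=np.array([proj("side",[c[0]+r*np.cos(a),c[1]+r*np.sin(a),z]) for r in rr],np.float32)
        v=cv2.remap(g.astype(np.float32),pts[:,0].reshape(1,-1),pts[:,1].reshape(1,-1),1)[0]
        d=np.gradient(v)*sign;i=d.argmax()
        if d[i]>1: out.append([c[0]+rr[i]*np.cos(a),c[1]+rr[i]*np.sin(a),np.degrees(a),rr[i],d[i]])
    return np.array(out)
A=np.radians(np.arange(-150,-10,5))
E1=edge(85,(566.5,-281),40,A,1); c1,r1=fit(E1,40);print("recess",c1,r1.round(1))
for z in(93.1,):
    E2=edge(z,(568,-277),37,A,-1);c2,r2=fit(E2,37);print("disc",z,c2,r2.round(1),E2[:,2])
# from viewed points
o=lambda p:[390+(p[0]+.5)/5-.5,305+(p[1]+.5)/5-.5]
c,r=fit(plane("side",[o(p) for p in((300,268),(270,287),(225,300),(180,291),(140,270),(120,250))],93.1),37);print("hand disc",c,r)
c,r=fit(plane("side",[o(p) for p in((325,255),(310,290),(280,318),(240,335),(190,332),(150,312),(115,280),(90,235))],85),40);print("hand rec",c,r)
print(get_obs()["ee_pos"])
```

```text
recess [ 567.019 -281.544] [1.6 0.6 0.4 1.5 1.4 1.4 5.5 5.  5.4 0.1 0.2 0.  0.  0.2 0.4 0.4 0.6 0.2
 0.8 0.  1.  0.8 0.8 1.5 1.  0.4 0.2 0.1]
disc 93.1 [ 556.276 -341.285] [13.5 10.6  7.7  5.4  2.8  0.1  1.6  3.9  4.4  5.2  5.4  5.1  5.   3.4
  2.1  0.1  2.1  4.8  7.5 10.5 13.6] [-150. -145. -140. -135. -130. -125. -120. -115. -110. -105. -100.  -95.
  -90.  -85.  -80.  -75.  -70.  -65.  -60.  -55.  -50.]
hand disc [ 572.126 -274.819] [0.152 0.564 0.821 0.241 0.015 0.588]
hand rec [ 569.946 -278.418] [0.938 0.975 0.277 1.44  1.578 0.009 1.423 1.958]
[ 568.205 -277.487  102.899]
```

```bash
python3 -m jog '{"delta_rot":[[0,0,0],[0,0,0],[0,0,0],[0,0,0],[0,0,0]],"translation":[[-3.9,-1.9,0],[-3.9,-1.9,5],[-3.9,-1.9,5],[-3.9,-1.9,5],[-3.9,-1.9,5]],"hand":[-1,-1,-1,-1,-1]}' >/dev/null; python3 plan.py 566.3 -281.3 90 90
python3 - <<'E'
from h import *
ims=[optics.get_image("side")[:,:,::-1].astype(float) for _ in range(6)]
s=np.mean(ims,0);cv2.imwrite("pics/s5.png",s)
b=np.clip(s*1.6,0,255).astype(np.uint8)
cv2.imwrite("pics/c5.png",crop(b,400,325,64,54,11))
E
```

```text
t 6.1 pos [ 565.539 -281.258   96.599] yaw 90.10967286195222 q [-0.48   0.59   1.688  0.     0.864 -0.482] F [-0.156  0.441 -2.34 ] w 19.0
shift [-0.043  0.762  6.599] rot [-0.    -0.     0.002][ WARN:0@9.832] global loadsave.cpp:1063 imwrite_ Unsupported depth image for selected encoder is fallbacked to CV_8U.
```

View pics/c5.png

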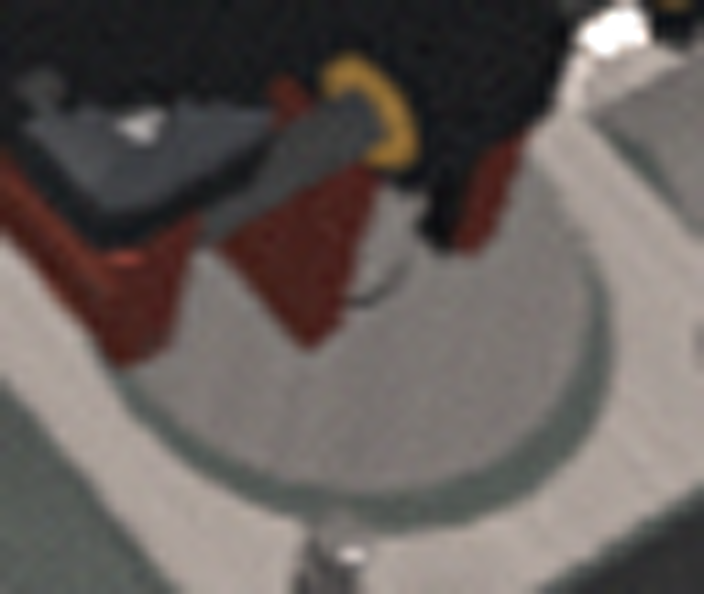

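The averaged close-up shows the disc's bright edge at crop (125,385)-(340,492)-(590,320), inside the recess rim at (170,450)-(370,533)-(610,340). I'll fit both circles.

Run:
```python
from h import *
from scipy.optimize import least_squares
def fit(p,z,r):
    P=plane("side",[[400+(a+.5)/11-.5,325+(b+.5)/11-.5] for a,b in p],z)
    f=lambda c:np.hypot(P[:,0]-c[0],P[:,1]-c[1])-r
    f3=lambda c:np.hypot(P[:,0]-c[0],P[:,1]-c[1])-c[2]
    q=least_squares(f,P.mean(0)[:2]).x; print(z,q,np.abs(f(q)).round(1),least_squares(f3,[*q,r]).x)
D=((125,385),(165,430),(210,460),(270,483),(340,492),(410,490),(470,470),(530,430),(570,380),(590,320),(585,270))
fit(D,91.9,37);fit(D,86.9,37)
fit(((170,450),(230,495),(300,522),(370,533),(440,530),(500,510),(560,460),(595,410),(610,340),(600,270)),85,40)
```

```text
91.9 [ 564.205 -280.424] [0.2 0.9 0.9 0.4 0.5 0.5 0.8 0.6 0.2 1.1 1. ] [ 564.793 -278.444   38.624]
86.9 [ 566.779 -278.81 ] [0.4 1.  0.9 0.4 0.6 0.6 0.8 0.6 0.2 1.2 1.2] [ 567.478 -276.46    38.928]
85 [ 567.263 -280.836] [1.  0.1 0.  0.2 0.5 0.5 0.3 0.1 0.3 0.4] [ 567.06  -282.238   38.87 ]
```

```bash
python3 -m jog '{"delta_rot":[[0,0,0],[0,0,0],[0,0,0],[0,0,0],[0,0,0]],"translation":[[-1,1,0],[-1,1,1.5],[-1,1,3],[-1,1,4.5],[-1,1,4.5]],"hand":[-1,-1,-1,-1,-1]}'; python3 plan.py 566.6 -282.3 90 90
```

```text
t: 6.9
ee_pos: [566.3, -282.1, 91.8]
orientation: [-2.219, -2.223, 0.0]
ft_force: [-0.4, 0.1, -2.2]
width: 18.9
t 6.9 pos [ 566.3   -282.09    91.814] yaw 90.11517307295256 q [-0.481  0.598  1.687 -0.     0.857 -0.483] F [-0.426  0.146 -2.165] w 18.9
shift [-0.211  0.301  1.814] rot [-0.001 -0.     0.002]
```

No contact force at 91.8, so the disc is already below the rim. I'll go on down to the floor.

```bash
python3 -m jog '{"delta_rot":[[0,0,0],[0,0,0],[0,0,0],[0,0,0]],"translation":[[0,0,1],[0,0,2],[0,0,2.5],[0,0,2.5]],"hand":[-1,-1,-1,-1]}'; python3 plan.py 566.6 -282.3 90 90
```

```text
t: 7.3
ee_pos: [566.6, -282.2, 89.8]
orientation: [2.219, 2.224, -0.0]
ft_force: [-1.3, 0.3, -1.1]
width: 19.6
t 7.3 pos [ 566.581 -282.226   89.8  ] yaw 90.11712922127856 q [-0.481  0.601  1.687 -0.     0.853 -0.483] F [-1.276  0.254 -1.132] w 19.6
shift [-0.074  0.019 -0.2  ] rot [0.    0.    0.002]
```

```bash
python3 -m jog '{"delta_rot":[[0,0,0],[0,0,0],[0,0,0]],"translation":[[0,0,0.7],[0,0,1.2],[0,0,1.2]],"hand":[-1,-1,-1]}'; python3 -m jog '{"delta_rot":[[0,0,0],[0,0,0],[0,0,0],[0,0,0]],"translation":[[0,0,0],[0,0,0],[0,0,0],[0,0,0]],"hand":[-0.7,-0.5,-0.2,-0.2]}'
```

```text
t: 7.6
ee_pos: [566.6, -282.3, 89.7]
orientation: [2.219, 2.224, 0.0]
ft_force: [-3.6, 1.2, 8.9]
width: 19.1
t: 8.0
ee_pos: [566.7, -282.3, 88.5]
orientation: [2.219, 2.223, 0.0]
ft_force: [0.2, 0.2, 0.3]
width: 33.6
```

```bash
python3 -m jog '{"delta_rot":[[0,0,0],[0,0,0],[0,0,0],[0,0,0],[0,0,0]],"translation":[[0,0,-20],[0,0,-50],[0,0,-90],[0,0,-110],[0,0,-110]],"hand":[-0.2,-0.2,0,0,0]}' >/dev/null; python3 -m jog '{"delta_rot":[[0,0,0],[0,0,0],[0,0,0],[0,0,0],[0,0,0]],"translation":[[40,0,0],[85,0,0],[130,0,0],[175,0,0],[220,0,0]],"hand":[0.2,0.2,0.2,0.2,0.2]}' >/dev/null; python3 -m jog '{"delta_rot":[[0,0,0],[0,0,0],[0,0,0],[0,0,0],[0,0,0]],"translation":[[45,0,0],[90,0,0],[135,0,0],[180,0,0],[180,0,0]],"hand":[0.2,0.2,0.2,0.2,0.2]}'; python3 plan.py 533.7 252 150 128.8
python3 - <<'E'
from h import *
s=optics.get_image("side")[:,:,::-1];t=optics.get_image("top")[:,:,::-1]
cv2.imwrite("pics/s6.png",s);cv2.imwrite("pics/t6.png",t)
cv2.imwrite("pics/c6.png",np.hstack([crop(s,390,310,80,80,5),crop(t,430,190,80,80,5)]))
E
```

```text
t: 9.5
ee_pos: [564.8, 122.2, 196.9]
orientation: [-2.213, -2.228, 0.001]
ft_force: [0.0, -1.3, 0.9]
width: 52.9
t 9.5 pos [564.84  122.2   196.907] yaw 90.38922048961672 q [0.192 0.387 1.756 0.001 1.001 0.184] F [ 0.002 -1.273  0.858] w 52.9
shift [129.974 -30.18   47.053] rot [-0.001 -0.001 -0.67 ]
```

View pics/c6.png

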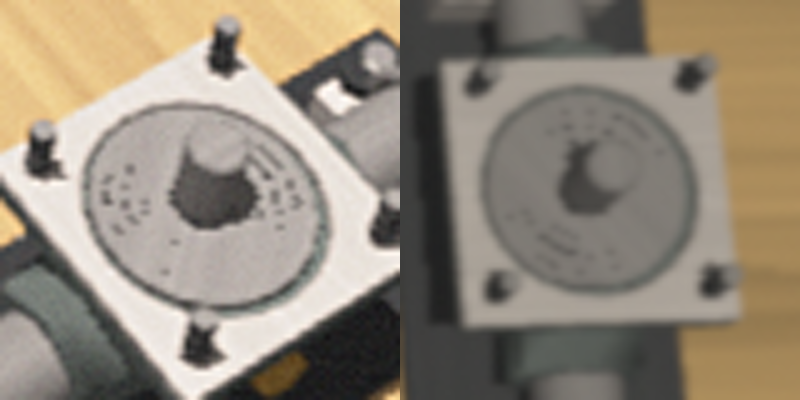

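The plate is flush in the recess with a uniform dark gap all round in both views. Next is the case.

```bash
python3 -m jog '{"delta_rot":[[0,0,-0.14],[0,0,-0.28],[0,0,-0.42],[0,0,-0.56],[0,0,-0.67]],"translation":[[30,-7,0],[65,-15,10],[100,-23,25],[130,-30,47],[130,-30,47]],"hand":[0.3,0.3,0.3,0.3,0.3]}' >/dev/null; python3 -m jog '{"delta_rot":[[0,0,0],[0,0,0]],"translation":[[0,0,0],[0,0,0]],"hand":[0.3,0.3]}'; python3 plan.py 533.7 252 72 128.8
python3 - <<'E'
from h import *
s=optics.get_image("side")[:,:,::-1];t=optics.get_image("top")[:,:,::-1]
cv2.imwrite("pics/c7.png",np.hstack([crop(s,220,120,100,100,4),crop(t,140,215,100,100,4)]))
E
```

```text
t: 10.3
ee_pos: [535.9, 246.3, 151.2]
orientation: [-1.371, -2.826, 0.001]
ft_force: [0.0, -0.2, 0.2]
width: 57.2
t 10.3 pos [535.866 246.294 151.163] yaw 128.2382220093665 q [ 0.411  0.462  1.76  -0.     0.92  -0.256] F [ 0.034 -0.224  0.241] w 57.2
shift [ 5.828  1.872 79.162] rot [-0.001  0.    -0.01 ]
```

View pics/c7.png

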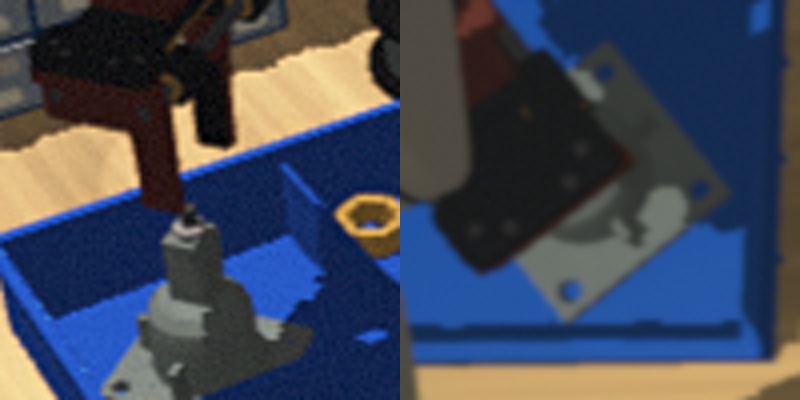

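The side crop shows the fingers straddling the screw tip at (190,210), with the midpoint near (188,177). I'll apply the shift and descend.

```bash
python3 -m jog '{"delta_rot":[[0,0,-0.01],[0,0,-0.01],[0,0,-0.01],[0,0,-0.01],[0,0,-0.01]],"translation":[[5,1.9,0],[5,1.9,20],[5,1.9,40],[5,1.9,55],[5,1.9,55]],"hand":[0.3,0.3,0.3,0.3,0.3]}' ; python3 -m jog '{"delta_rot":[[0,0,0],[0,0,0],[0,0,0]],"translation":[[0,0,12],[0,0,23],[0,0,23]],"hand":[0.3,0.3,0.3]}';python3 plan.py 533.7 252 72 128.8
```

```text
t: 10.9
ee_pos: [532.7, 252.1, 94.6]
orientation: [-1.35, -2.834, 0.004]
ft_force: [-0.3, 0.2, 0.2]
width: 57.2
t: 11.2
ee_pos: [533.1, 252.4, 72.1]
orientation: [-1.35, -2.835, 0.003]
ft_force: [-0.7, -0.8, 0.1]
width: 57.3
t 11.2 pos [533.075 252.434  72.125] yaw 129.07228136022442 q [ 0.422  0.579  1.792 -0.     0.773 -0.26 ] F [-0.679 -0.818  0.132] w 57.3
shift [-0.731  0.212  0.124] rot [-0.002 -0.001  0.005]
```

```bash
python3 -m jog '{"delta_rot":[[0,0,0],[0,0,0],[0,0,0],[0,0,0],[0,0,0]],"translation":[[0,0,0],[0,0,0],[0,0,0],[0,0,0],[0,0,0]],"hand":[-0.1,-0.4,-1,-1,-1]}' ; python3 plan.py 533.7 252 72 128.8; python3 -m jog '{"delta_rot":[[0,0,0],[0,0,0],[0,0,0],[0,0,0],[0,0,0]],"translation":[[0,0,-5],[0,0,-15],[0,0,-30],[0,0,-45],[0,0,-45]],"hand":[-1,-1,-1,-1,-1]}'; python3 plan.py 566.7 -281.8 240 90.4
```

```text
t: 11.7
ee_pos: [533.7, 252.7, 73.8]
orientation: [-1.35, -2.836, 0.001]
ft_force: [-2.1, -1.3, 2.5]
width: 25.8
t 11.7 pos [533.669 252.659  73.758] yaw 129.07775082441893 q [ 0.422  0.577  1.791 -0.     0.774 -0.26 ] F [-2.063 -1.33   2.547] w 25.8
shift [-0.531 -0.391  1.758] rot [-0.    -0.     0.005]
t: 12.2
ee_pos: [535.7, 253.7, 121.6]
orientation: [1.349, 2.833, 0.006]
ft_force: [1.0, 0.1, -5.6]
width: 25.6
t 12.2 pos [535.699 253.653 121.56 ] yaw 129.0775952325939 q [ 0.422  0.505  1.772 -0.     0.859 -0.26 ] F [ 0.998  0.112 -5.602] w 25.6
shift [-435.369 -312.874 -119.427] rot [ 0.005 -0.     0.675]
```

```bash
python3 -m jog '{"delta_rot":[[0,0,0],[0,0,0],[0,0,0],[0,0,0],[0,0,0]],"translation":[[0,0,-25],[0,0,-60],[0,0,-95],[0,0,-115],[0,0,-115]],"hand":[-1,-1,-1,-1,-1]}'>/dev/null; python3 -m jog '{"delta_rot":[[0,0,0.07],[0,0,0.14],[0,0,0.21],[0,0,0.28],[0,0,0.35]],"translation":[[-20,-15,0],[-50,-36,0],[-80,-58,0],[-110,-79,0],[-140,-100,0]],"hand":[-1,-1,-1,-1,-1]}'>/dev/null;  python3 -m jog '{"delta_rot":[[0,0,0],[0,0,0]],"translation":[[0,0,0],[0,0,0]],"hand":[-1,-1]}'; python3 plan.py 566.7 -281.8 235 90.4
```

```text
t: 13.4
ee_pos: [543.7, 80.4, 232.1]
orientation: [-1.825, -2.555, 0.002]
ft_force: [-0.4, 1.0, -5.1]
width: 26.1
t 13.4 pos [543.719  80.352 232.113] yaw 108.93416803718625 q [ 0.125  0.303  1.788  0.     1.053 -0.206] F [-0.416  0.974 -5.053] w 26.1
shift [-350.012  -95.78    -2.969] rot [-0.002 -0.     0.323]
```

```bash
python3 -m jog '{"delta_rot":[[0,0,0.07],[0,0,0.14],[0,0,0.21],[0,0,0.28],[0,0,0.32]],"translation":[[-25,-7,0],[-60,-16,0],[-100,-27,0],[-140,-38,0],[-180,-49,0]],"hand":[-1,-1,-1,-1,-1]}'>/dev/null;  python3 -m jog '{"delta_rot":[[0,0,0],[0,0,0]],"translation":[[0,0,0],[0,0,0]],"hand":[-1,-1]}'>/dev/null; python3 plan.py 566.7 -281.8 235 90.4
```

```text
t 14.1 pos [ 556.595 -104.668  232.582] yaw 90.67216180982403 q [-0.207  0.327  1.752  0.001  1.064 -0.219] F [ 0.117  0.929 -5.938] w 26.0
shift [-177.236    8.023   -2.587] rot [-0.001 -0.001  0.005]
```

```bash
python3 -m jog '{"delta_rot":[[0,0,0],[0,0,0],[0,0,0],[0,0,0],[0,0,0]],"translation":[[-30,2,0],[-70,4,0],[-110,5,0],[-150,7,0],[-177,8,0]],"hand":[-1,-1,-1,-1,-1]}'>/dev/null;  python3 -m jog '{"delta_rot":[[0,0,0],[0,0,0],[0,0,0]],"translation":[[0,0,0],[0,0,0],[0,0,0]],"hand":[-1,-1,-1]}'>/dev/null; python3 plan.py 566.7 -281.8 190 90.4
python3 - <<'E'
from h import *
S=[];T=[]
for _ in range(4): S.append(optics.get_image("side")[:,:,::-1].astype(float));T.append(optics.get_image("top")[:,:,::-1].astype(float))
s=np.mean(S,0).astype(np.uint8);t=np.mean(T,0).astype(np.uint8)
cv2.imwrite("pics/s8.png",s);cv2.imwrite("pics/t8.png",t)
b=lambda a:np.clip(a.astype(float)*1.3,0,255).astype(np.uint8)
cv2.imwrite("pics/c8.png",np.hstack([crop(b(s),370,230,110,150,4)[:600,:400],crop(b(t),420,170,100,150,4)]))
E
```

```text
t 14.9 pos [ 567.078 -279.773  232.951] yaw 90.81041801828502 q [-0.477  0.424  1.603  0.001  1.116 -0.492] F [-1.173  0.407 -5.071] w 25.3
shift [-2.07  -0.365 42.949] rot [-0.001 -0.001  0.007]
```

View pics/c8.png

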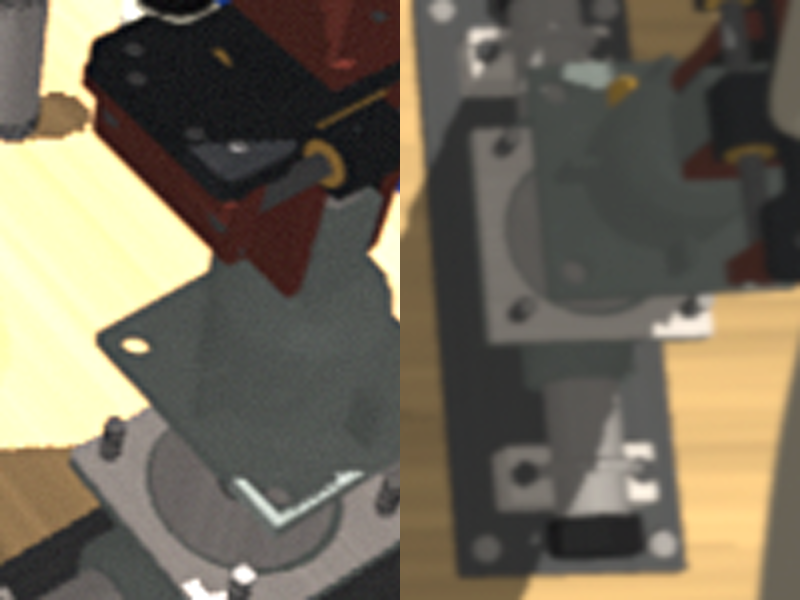

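The case hovers over the regulator. Its holes are at top-panel crop (549,92),(573,272) and side-panel crop (133,345),(278,493). I'll locate the centre from these, and the studs the same way.

Run:
```python
from h import *
o=lambda p,a,x,y:[x+(p[0]-a+.5)/4-.5,y+(p[1]+.5)/4-.5]
z=170
a=plane("top",[o((549,92),400,420,170),o((573,272),400,420,170)],z);b=plane("side",[o((133,345),0,370,230),o((278,493),0,370,230)],z)
for n,P in(("top",a),("side",b)):
    d=P[1]-P[0];L=np.linalg.norm(d);
    u=d/L; perp=np.array([-u[1],u[0],0])
    print(n,P[:,:2],L,"yaw%90",np.degrees(np.arctan2(u[1],u[0]))%90,"c1",(P.mean(0)+39*perp)[:2],"c2",(P.mean(0)-39*perp)[:2])
# outer corners of flange top, z=171
print("corners top",plane("top",[o((526,70),400,420,170),o((549,298),400,420,170)],171)[:,:2])
print("corners side",plane("side",[o((99,337),0,370,230),o((279,515),0,370,230)],171)[:,:2])
s=plane("top",[o((505,140),400,420,170),o((523,305),400,420,170)],110);print("studs top",s[:,:2])
s=plane("side",[o((115,425),0,370,230),o((243,575),0,370,230)],110);print("studs side",s[:,:2])
```

```text
top [[ 603.96  -241.233]
 [ 526.214 -244.14 ]] 77.7997610503531 yaw%90 2.1416941795899334 c1 [ 566.544 -281.659] c2 [ 563.629 -203.714]
side [[ 526.348 -246.943]
 [ 530.135 -323.479]] 76.62952745651546 yaw%90 2.83284058292881 c1 [ 567.194 -283.283] c2 [ 489.289 -287.138]
corners top [[ 613.543 -232.145]
 [ 515.302 -233.041]]
corners side [[ 517.187 -237.837]
 [ 524.044 -330.622]]
studs top [[ 602.393 -238.207]
 [ 526.286 -239.752]]
studs side [[ 528.369 -243.534]
 [ 528.459 -320.934]]
```

The case sits about 1 mm too far in −y and is turned about 1–2°. I'll correct both and come down slowly.

```bash
python3 -m jog '{"delta_rot":[[0,0,0.02],[0,0,0.02],[0,0,0.02],[0,0,0.02],[0,0,0.02]],"translation":[[1,0,0],[1,0,12],[1,0,24],[1,0,34],[1,0,42]],"hand":[-1,-1,-1,-1,-1]}'>/dev/null;  python3 -m jog '{"delta_rot":[[0,0,0],[0,0,0],[0,0,0],[0,0,0],[0,0,0]],"translation":[[0,0,0],[0,0,0],[0,0,0],[0,0,0],[0,0,0]],"hand":[-1,-1,-1,-1,-1]}'>/dev/null; python3 plan.py 566.9 -278.8 190.3 90
python3 - <<'E'
from h import *
S=[];T=[]
for _ in range(4): S.append(optics.get_image("side")[:,:,::-1].astype(float));T.append(optics.get_image("top")[:,:,::-1].astype(float))
s=np.mean(S,0).astype(np.uint8);t=np.mean(T,0).astype(np.uint8)
b=lambda a:np.clip(a.astype(float)*1.4,0,255).astype(np.uint8)
cv2.imwrite("pics/c9.png",np.hstack([crop(b(s),380,280,100,120,4),crop(b(t),420,170,100,120,4)]))
E
```

```text
t 16.3 pos [ 567.188 -281.032  191.98 ] yaw 89.54608239731719 q [-0.479  0.469  1.635 -0.     1.037 -0.471] F [-0.466  0.414 -5.68 ] w 25.5
shift [ 2.23  -0.307  1.679] rot [ 0.001  0.    -0.008]
```

View pics/c9.png

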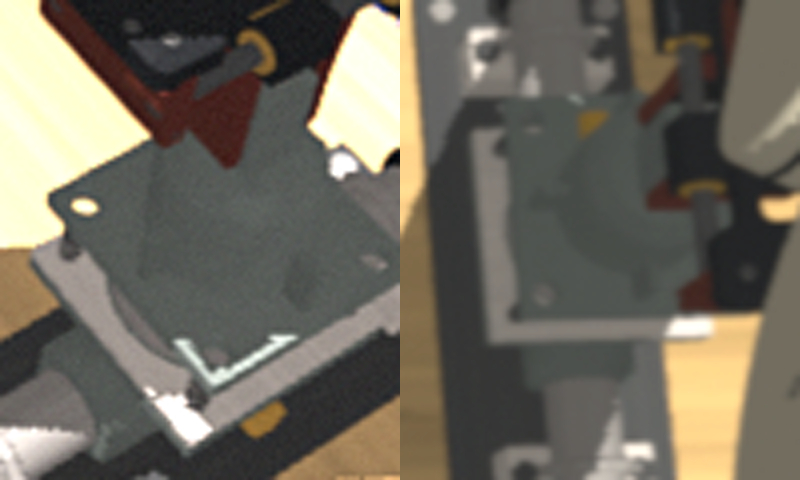

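Now the holes are at top-panel crop (533,129),(543,295) and side-panel crop (84,206),(217,358),(374,262).

Run:
```python
from h import *
o=lambda p,a,x,y:[x+(p[0]-a+.5)/4-.5,y+(p[1]+.5)/4-.5]
z=129.5
a=plane("top",[o((533,129),400,420,170),o((543,295),400,420,170)],z);b=plane("side",[o(p,0,380,280) for p in((84,206),(217,358),(374,262))],z)
for P in (a,b[:2]):
    u=P[1]-P[0];L=np.linalg.norm(u);u/=L;print(P[:,:2],L,np.degrees(np.arctan2(u[1],u[0]))%90,(P.mean(0)+39*np.array([-u[1],u[0],0]))[:2])
print("diag",b[[0,2]].mean(0),np.linalg.norm(b[2]-b[1]),np.linalg.norm(b[0]-b[2]))
x=get_obs();print(x["t"],x["ee_pos"],x["qvel"])
```

```text
[[ 600.975 -245.345]
 [ 526.125 -243.118]] 74.88385099344991 88.29641802398154 [ 562.391 -283.214]
[[ 527.153 -247.506]
 [ 527.696 -324.982]] 77.47782459572305 0.4017636408042762 [ 566.424 -285.971]
diag [ 566.325 -286.339  129.5  ] 77.80145402748286 110.31693574516724
16.7 [ 566.957 -280.917  191.487] [-0.001  0.001 -0.001 -0.    -0.    -0.   ]
```

Run:
```python
from h import *
o=lambda p,a,x,y:[x+(p[0]-a+.5)/4-.5,y+(p[1]+.5)/4-.5]
print("hole tri now",tri(o((543,295),400,420,170),o((84,206),0,380,280)))
print("hole tri before",tri(o((573,272),400,420,170),o((133,345),0,370,230)))
# stud reference, first pictures: stud(-39,+39)
p=lambda q,a,b,x,y:[x+(q[0]-a+.5)/5-.5,y+(q[1]-b+.5)/5-.5]
print("stud tri",tri(p((108,264),0,0,430,192),p((68,505),0,375,385,310)),tri(p((88,56),0,0,430,192),p((252,400),0,375,385,310)))
# fine view now: gap between flange underside and stud, and hole in top view
T=np.mean([optics.get_image("top")[:,:,::-1].astype(float) for _ in range(6)],0);S=np.mean([optics.get_image("side")[:,:,::-1].astype(float) for _ in range(6)],0)
b=lambda a:np.clip(a*1.6,0,255).astype(np.uint8)
cv2.imwrite("pics/c10.png",np.hstack([crop(b(S),385,315,57,75,7),crop(b(T),435,190,57,75,7)]))
print(get_obs()["ee_pos"])
```

```text
hole tri now (array([ 528.351, -245.032,  124.721]), np.float64(2.3409957698250574))
hole tri before (array([ 527.444, -245.318,  166.973]), np.float64(1.031492544170614))
stud tri (array([ 529.405, -242.032,  107.989]), np.float64(0.07238736100524304)) (array([ 606.726, -241.551,  108.338]), np.float64(0.861583246043861))
[ 566.943 -280.941  191.499]
```

View pics/c10.png

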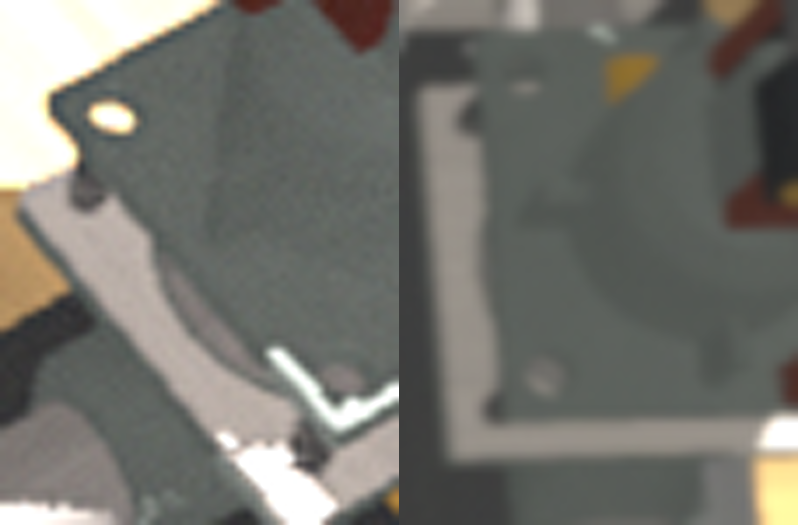

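Run:
```python
from h import *
o=lambda p:[435+(p[0]-399+.5)/7-.5,190+(p[1]+.5)/7-.5]
print("case",plane("top",[o((478,28)),o((497,418))],127.5)[:,:2]);print("reg",plane("top",[o((418,84)),o((450,460))],85)[:,:2])
```

```text
case [[ 617.28  -234.887]
 [ 516.43  -231.097]]
reg [[ 616.61  -229.931]
 [ 514.834 -230.073]]
```

```bash
python3 -m jog '{"delta_rot":[[0,0,-0.005],[0,0,-0.015],[0,0,-0.015],[0,0,-0.015],[0,0,-0.015]],"translation":[[1,0,0],[2,0,0],[2.7,0,0],[2.7,0,0],[2.7,0,0]],"hand":[-1,-1,-1,-1,-1]}';  python3 -m jog '{"delta_rot":[[0,0,0],[0,0,0],[0,0,0],[0,0,0],[0,0,0]],"translation":[[0,0,0],[0,0,0],[0,0,0],[0,0,0],[0,0,0]],"hand":[-1,-1,-1,-1,-1]}'>/dev/null; python3 plan.py 566.9 -278.3 190.3 90
python3 - <<'E'
from h import *
T=np.mean([optics.get_image("top")[:,:,::-1].astype(float) for _ in range(6)],0);S=np.mean([optics.get_image("side")[:,:,::-1].astype(float) for _ in range(6)],0)
b=lambda a:np.clip(a*1.5,0,255).astype(np.uint8)
cv2.imwrite("pics/c11.png",np.hstack([crop(b(S),385,300,90,90,5)[:, :450],crop(b(T),435,190,70,90,5)]))
print(get_obs()["ee_pos"])
E
```

```text
t: 17.8
ee_pos: [567.0, -278.2, 191.5]
orientation: [2.214, 2.229, -0.0]
ft_force: [-0.6, -0.1, -5.4]
width: 25.8
t 18.3 pos [ 566.972 -278.255  191.49 ] yaw 90.39946643643626 q [-0.475  0.468  1.638 -0.     1.036 -0.482] F [ 0.245  0.481 -5.458] w 26.0
shift [-0.044 -0.072  1.19 ] rot [0.    0.    0.007]
[ 566.943 -278.248  191.484]
```

The viewer's picture limit is reached, so the last check is numerical: the bright hole seen in the side view, and the case and flange edges in the top view.

Run:
```python
from h import *
av=lambda n:np.mean([optics.get_image(n).astype(float) for _ in range(6)],0)
S=av("side").mean(2);T=av("top").mean(2)
c=[402,328]; w=S[c[1]-8:c[1]+9,c[0]-9:c[0]+10]; 
# centroid of local bright spot enclosed by the flange
m=(w>150).astype(np.uint8);k,l,st,ce=cv2.connectedComponentsWithStats(m)
for i in range(1,k):
    uv=ce[i]+[c[0]-9,c[1]-8]; print("spot",st[i].tolist(),uv,plane("side",uv,127.5)[0,:2],plane("side",uv,129.5)[0,:2])
# top: columns profile across left edges at mid rows; find steepest changes
for r in(205,215,225,235):
    p=T[r-2:r+3,435:465].mean(0); g=np.gradient(p); a=g[:12].argmax(); b=5+g[5:].argmin()
    print(r,"reg edge y",plane("top",[435+a,r],85)[0,:2],"case edge",plane("top",[435+b,r],127.5)[0,:2],p.round().astype(int).tolist())
```

```text
spot [0, 0, 10, 6, 34] [396.147 321.588] [ 533.297 -228.482] [ 532.265 -229.49 ]
spot [4, 9, 6, 4, 13] [399.538 330.385] [ 527.568 -244.571] [ 526.555 -245.524]
spot [0, 14, 2, 3, 4] [393.25 335.25] [ 513.615 -246.579] [ 512.648 -247.526]
205 reg edge y [ 609.975 -228.871] case edge [ 596.274 -228.094] [40, 44, 57, 74, 85, 89, 89, 85, 74, 62, 57, 58, 58, 59, 60, 61, 62, 61, 60, 59, 59, 59, 59, 59, 58, 58, 58, 58, 57, 56]
215 reg edge y [ 590.674 -229.178] case edge [ 577.907 -230.081] [39, 41, 47, 61, 78, 88, 91, 91, 90, 84, 71, 59, 58, 58, 59, 59, 59, 58, 58, 58, 58, 58, 57, 55, 54, 54, 53, 53, 53, 54]
225 reg edge y [ 571.564 -229.481] case edge [ 559.763 -230.308] [39, 39, 41, 48, 64, 80, 89, 91, 91, 90, 83, 70, 60, 58, 59, 59, 58, 58, 59, 59, 59, 59, 58, 55, 54, 53, 53, 53, 53, 53]
235 reg edge y [ 552.643 -229.782] case edge [ 541.797 -230.534] [39, 39, 39, 41, 50, 66, 82, 89, 91, 91, 89, 83, 70, 60, 59, 59, 59, 59, 59, 59, 59, 59, 59, 59, 59, 60, 60, 59, 59, 58]
```

Both views agree to about 1–2 mm, with top giving dy −0.7 and side giving dx −1, dy −2. I'll make one small nudge and hand in.

```bash
python3 -m jog '{"delta_rot":[[0,0,0],[0,0,0],[0,0,0],[0,0,0],[0,0,0]],"translation":[[0.5,0.3,0],[0.9,0.5,0],[0.9,0.5,0],[0.9,0.5,0],[0.9,0.5,0]],"hand":[-1,-1,-1,-1,-1]}'; python3 -m jog '{"delta_rot":[[0,0,0],[0,0,0],[0,0,0],[0,0,0],[0,0,0]],"translation":[[0,0,0],[0,0,0],[0,0,0],[0,0,0],[0,0,0]],"hand":[-1,-1,-1,-1,-1]}'
python3 - <<'E'
from h import *
a=cv2.imread("pics/t6.png").astype(int);b=optics.get_image("top")[:,:,::-1].astype(int)
# bystanders: clear ones unchanged vs first picture?
f=cv2.imread("pics/top0.png").astype(int)
for n,(x,y) in dict(gauge=(316,244),nipple=(316,190),jar=(318,147),elbow=(172,385),coupling=(207,178),nut=(158,185),spanner=(465,380)).items():
    s=np.s_[y-15:y+15,x-15:x+15];print(n,abs(b[s]-f[s]).mean().round(1),abs(a[s]-f[s]).mean().round(1))
o=get_obs();print(o["ee_pos"],abs(o["qvel"]).max(),o["ft_force"],o["width"]);ctrl.close_job()
E
```

```text
t: 20.0
ee_pos: [567.5, -277.3, 191.5]
orientation: [2.214, 2.229, 0.0]
ft_force: [-0.1, 0.2, -5.7]
width: 26.0
t: 20.5
ee_pos: [567.5, -277.3, 191.5]
orientation: [2.214, 2.229, -0.0]
ft_force: [-0.4, 0.1, -6.1]
width: 25.5
gauge 21.6 80.4
nipple 13.3 19.3
jar 10.1 2.0
elbow 61.3 52.1
coupling 11.6 42.3
nut 12.1 46.0
spanner 21.3 1.8
[ 567.438 -277.315  191.46 ] 0.002858466830502997 [-1.209  0.272 -5.002] 25.860808364192987
the job is handed in; nothing more can be done
```

The diaphragm plate is seated and released in the recess, and the spring case is held over the regulator. I handed the job in at about 20.5 s; it reports no verdict.

**Plate:** It touched the recess floor at the expected tool height. Both views then showed it flush, with a narrow gap all round.

**Spring case:** I gripped it by the boss and carried it with its underside about 160 mm above the bench, clear of everything there. At hand-in it was at rest, held at a width of about 26 mm, with a steady 5–6 N of weight. Its underside is about 9–12 mm above the stud tips.

**Centring:**
- **Last check:** The top view put the case about 0.7 mm off in y. The side view put it about 2 mm off in y and 1 mm in x.
- **Final correction:** I then moved it 0.9 mm in y and 0.5 mm in x, and did not measure it again.
- **Yaw:** The tool stood at 90.4°, against about 0.4° for the regulator. Estimates of the case's own turn before the last 0.9° correction ranged from about −2° to +0.4°.

**Checks that failed or disagreed:**
- The two cameras disagreed by up to about 4 mm on the case while it was held. Heights from combining the two views came out about 2 mm low on the studs.
- I fixed one wrong-sign move in y while hovering over the recess, before lowering the plate.
- The viewer's limit stopped the last picture, so the final check was numerical only.
- The picture comparison for bystanders told me nothing, because the arm and its shadow changed the views. No unexpected contact forces showed in the readings I took.

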